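Press three marking pins in order

ROBOT

A 7-joint arm with a two-finger parallel gripper is mounted at the origin on the work surface. World frame = base frame: x ahead of the robot, y to its left, z up, the work surface at z = 0. Lengths are in m, angles in rad, forces in N, time in s.
With the tool pointing down it reaches from about 0.4 to 0.9 m from the base axis. Payload 5.6 kg.
Tool frame: the origin (TCP) lies midway between the tips of the shut fingers; the grasp point (between the pads) lies 19 mm behind it (bot.grasp_offset is the distance from the TCP to the grasp point, in m); z points along the fingers, y is the line along which they close (so a half turn about z gives the same grasp; the last joint's range is limited). The gripper opens to 92 mm and grips with 3 to 60 N. Pads are 20 mm wide; open, the fingers measure 128 mm over their backs; the gripper's body (75 mm by 189 mm) begins 69 mm behind the grasp point.
Start: joints at [-1.254, 0.468, -0.012, 1.603, 0.006, 1.071, -0.056], TCP at [0.229, 0.608, 0.215] pointing down, gripper open.
Joint ranges: [-2.53, 2.53], [-0.31, 2.02], [-1.57, 1.55], [0.28, 2.44], [-1.29, 4.43], [0.15, 1.84], [-2.92, 2.92]. Speed limits (rad/s): [2.57, 2.57, 3.14, 3.14, 3.14, 3.14, 3.14].

INTERFACE

Orientations are given as a 3x3 rotation matrix whose columns are the frame's x, y, z axes.
In Python, from bench import read_state, optics, ticket, bot gives the robot as it stands.
- The arm moves only by the tool send_rows, never from a script. Its argument "series" is a list of rows, each an object with "gripper": the opening, from 0 (shut) to 1 (fully open); "translation": the shift along the world's x, y, z scaled (see below), a list of three; "dr": the turn, a rotation vector about the world's x, y, z scaled (see below), a list of three. A call has exactly 10 rows; each row shifts and turns the commanded pose from where the row before left it; what a row does not reach is not made up. The controller multiplies each number of a shift by 0.02 m and each number of a turn by 0.08 rad. A row lasts 1/10 s, in which the tool goes at most 50 mm and 8.59 degrees, less where a joint would pass 70% of its speed; a pose out of reach is approached as far as the arm can. A call with a number of a shift or a turn outside -1 to 1 is refused whole. A call with a gripper value outside its range is refused whole. The fingers move at their own pace and stop on an object; "newtons" is the grip in N (left out, the last holds). Time passes only in rows, so rows that do not move let the fingers close, or fill a call up. It gives the time, the measured TCP pose, the force, the opening and the grip force at its end, in the units of the state.
- read_state(): the state, without advancing time (a new reading comes with each control period).
- optics.get_image(name): name is "scene" or "side" or "wrist"; returns the picture (384x512x3 uint8, blue, green, red); there is no depth.
- optics.camera_info(name): a dict with "fx", "fy", "cx", "cy" (pixels), "origin" and "attitude" of the camera in the world; the wrist camera has in their place "hand_eye" (4x4, takes a point from camera to tool coordinates, whose origin is the TCP and whose axes are the flange's). Camera axes: x right, y up, looking along -z (the intrinsics and any distortion apply to the point x, -y, -z); pixel columns grow to the right and rows downward; lengths in m; the calibration is good to about 2 mm. A picture is of the moment at which its call begins: read the wrist's pose just before it. camera_info takes no time and is no camera call.
- ticket.finish_job(): hands the job in; it is judged then, once.
The state is a dict: "time_s": time; "q": joint angles; "qvel": joint speeds; "tau": joint torques, N m; "eef_pos": TCP position; "ee_rot": TCP orientation; "force": force on the tool from outside, world axes, zero at the start; "ft_torque": the same for the moment, N m; "gripper_width": finger opening in m; "gripper_force": force on a finger pad.
Only numpy, scipy, OpenCV 4.12 (cv2) and the standard library are available. Lean on these libraries where they do the work, as an engineer would, in place of code of your own. Each camera call takes 0.05 s, during which the arm holds its last target. There are 200 camera calls.

TASK

Mark the hole positions on the timber: with the fingertips press down the round-headed marking pin, then the square-headed one, then the bar-headed one, each lightly, until its point meets the timber and the pin stops. Only press the pins: do not lift or shift the blocks they stand in, and leave the offcut, the dowel, the glue bottle and the screwdriver where they are. Finish with the hand clear of everything.

Things in the scene. Friction and masses are not known exactly. Their poses are not given: they have to be found in the camera images.
- timber: the planed pale timber lying flat on the bench, fixed: 110 mm (own x) x 560 mm (own y) x 40 mm thick; origin at the centre of its underside, z up. The three marking blocks stand on it in a row about 160 mm apart, in any order.
- round_top (a point): centre of the top face of the round-headed steel marking pin, a round disc 34 mm across, 10 mm thick, level; it moves down with the pin. The head is a sprung cap on the pin (1.5 N per mm, 8 mm of give): it gives 2 mm, then the pin slides, then it gives 6 mm more. Untouched, the face is 77 mm above the timber's top face with the pin fully up and 65 mm with it fully down.
- round_pin (a joint): how far the round-headed pin has been pressed down, m: 0 fully up, 0.012 fully down with its point on the timber; starts between 0 and 0.002. It slides straight down, held by friction alone: about 3 N on its head moves it, it stays where it is left, does not spring back, and stops at 0.012; then the head's spring goes on giving until about 12 N, after which all is hard.
- round_block: marking block that carries the round-headed pin at its centre: a bridge 64 x 64 mm and 45 mm high, wooden top on two dark steel feet, 0.3 to 0.6 kg, standing loose on the timber; origin at the centre of its underside, z up.
- square_top (a point): centre of the top face of the square-headed steel marking pin, a square plate 30 x 30 mm, 10 mm thick, level; it moves down with the pin. The head is a sprung cap on the pin (1.5 N per mm, 8 mm of give): it gives 2 mm, then the pin slides, then it gives 6 mm more. Untouched, the face is 77 mm above the timber's top face with the pin fully up and 65 mm with it fully down.
- square_pin (a joint): how far the square-headed pin has been pressed down, m: 0 fully up, 0.012 fully down with its point on the timber; starts between 0 and 0.002. It slides straight down, held by friction alone: about 3 N on its head moves it, it stays where it is left, does not spring back, and stops at 0.012; then the head's spring goes on giving until about 12 N, after which all is hard.
- square_block: marking block that carries the square-headed pin at its centre: a bridge 64 x 64 mm and 45 mm high, wooden top on two dark steel feet, 0.3 to 0.6 kg, standing loose on the timber; origin at the centre of its underside, z up.
- bar_top (a point): centre of the top face of the bar-headed steel marking pin, a narrow bar 48 x 14 mm (long along block's y), 10 mm thick, level; it moves down with the pin. The head is a sprung cap on the pin (1.5 N per mm, 8 mm of give): it gives 2 mm, then the pin slides, then it gives 6 mm more. Untouched, the face is 77 mm above the timber's top face with the pin fully up and 65 mm with it fully down.
- bar_pin (a joint): how far the bar-headed pin has been pressed down, m: 0 fully up, 0.012 fully down with its point on the timber; starts between 0 and 0.002. It slides straight down, held by friction alone: about 3 N on its head moves it, it stays where it is left, does not spring back, and stops at 0.012; then the head's spring goes on giving until about 12 N, after which all is hard.
- bar_block: marking block that carries the bar-headed pin at its centre: a bridge 64 x 64 mm and 45 mm high, wooden top on two dark steel feet, 0.3 to 0.6 kg, standing loose on the timber; origin at the centre of its underside, z up.
- offcut_center (a point): centre of a loose pale wooden offcut, 28 x 28 x 36 mm high, standing on the timber between two blocks; to be left alone.
- dowel_center (a point): centre of a loose piece of round wooden dowel, 28 mm diameter, 36 mm high, standing on the timber between two blocks; to be left alone.
- glue: white glue bottle, 56 mm diameter, 140 mm high, standing loose on the bench off the timber's right (-y) end; origin at the centre of its underside; to be left alone.
- screwdriver: screwdriver about 200 mm long lying loose on the bench off the timber's left (+y) end, along its own x; to be left alone.
Mind the look-alikes: they are no part of the job. What is shaped like the round_block but purple is not meant.

How it is judged:
By the outcome, as a careful person would: the job done as asked, in the order asked, and still so for the second after the job is handed in, with the robot touching nothing.
It also fails if it takes over 42 s, if anything falls off the work surface, if the arm or the gripper's body presses on something with over 40 N, if the wrist force passes 120 N, or if a joint passes its speed limit or range.

## Working session

There is one attempt and no reset: what is moved stays moved. The work goes in short steps, Python scripts to look and compute and a tool call to move; the robot and the scene stay as the last step left them, time stands still between calls to the robot, and variables do not carry over. Pictures are saved under pics/ and viewed, at most 10 in all, crops included, and the job is handed in when it is done.

Besides the shell and the picture viewer there is one more tool, called after "Emit:" by a JSON object that holds its "op" and its "data". send_rows: Moves the arm, as the interface text tells. Its arguments: {"type":"object","properties":{"series":{"type":"array"},"newtons":{"type":"number"}},"required":["series"]}

```bash
mkdir -p pics
cat > h.py <<'E'
import numpy as np, cv2
from bench import read_state, optics, ticket, bot
def snap(n,f):
    im=optics.get_image(n); cv2.imwrite('pics/'+f,im); return im
def ray(n,u,v,z,st=None):
    c=optics.camera_info(n)
    d=np.array([(u-c['cx'])/c['fx'],-(v-c['cy'])/c['fy'],-1.])
    if n=='wrist':
        H=np.array(c['hand_eye']); R=np.array(st['ee_rot']); o=R@H[:3,3]+np.array(st['eef_pos']); d=R@H[:3,:3]@d
    else:
        o=np.array(c['origin']); d=np.array(c['attitude'])@d
    return o+d*(z-o[2])/d[2]
E
python3 - <<'E'
from h import *
a=snap('scene','a.png');b=snap('side','b.png')
for n in('scene','side','wrist'):print(optics.camera_info(n))
print(read_state())
E
```

```text
{'fx': 416.05402533982226, 'fy': 416.05402533982226, 'cx': 260.34755798925426, 'cy': 186.5510932644232, 'origin': array([ 1.28866021, -0.23512859,  1.09676945]), 'attitude': array([[ 3.03754132e-01, -7.44812371e-01,  5.94127898e-01],
       [ 9.52750263e-01,  2.37853951e-01, -1.88924413e-01],
       [-6.02427471e-04,  6.23442083e-01,  7.81869303e-01]])}
{'fx': 358.22260216788294, 'fy': 358.22260216788294, 'cx': 254.66415285942963, 'cy': 192.53569091288966, 'origin': array([ 0.1224709 , -0.43347983,  0.85679754]), 'attitude': array([[ 0.69934523,  0.55909922, -0.44533618],
       [-0.71478266,  0.54579233, -0.4372602 ],
       [-0.00141077,  0.62411441,  0.78133169]])}
{'fx': 304.3584098315963, 'fy': 304.3584098315963, 'cx': 253.46284492665063, 'cy': 196.96016142563371, 'hand_eye': array([[ 1.67985731e-04,  9.67094982e-01,  2.54415543e-01,
         7.15926570e-02],
       [ 9.99999862e-01, -3.58387784e-05, -5.24048976e-04,
        -1.18117338e-04],
       [-4.97687193e-04,  2.54415596e-01, -9.67094854e-01,
        -1.69543442e-01],
       [ 0.00000000e+00,  0.00000000e+00,  0.00000000e+00,
         1.00000000e+00]])}
{'time_s': 0.1, 'q': array([-1.2540221 ,  0.46828237, -0.01155693,  1.60349761,  0.00598397,
        1.07143549, -0.05626689]), 'qvel': array([-0.00052665, -0.00278115, -0.00118789, -0.00156847, -0.00082272,
       -0.00225338,  0.00057526]), 'tau': array([ 4.38162924e-04, -5.21640980e+01, -1.26045017e-02, -2.44362831e+01,
       -5.67947421e-02,  1.40589575e-02,  7.24738993e-05]), 'eef_pos': array([0.22874364, 0.60786678, 0.21375401]), 'ee_rot': array([[-9.35948129e-01,  3.52137620e-01, -4.43837367e-04],
       [ 3.52137879e-01,  9.35946893e-01, -1.52554684e-03],
       [-1.21794230e-04, -1.58412466e-03, -9.99998738e-01]]), 'force': array([ 0.36020104, -0.02632729, -0.77451771]), 'ft_torque': array([ 0.01278044, -0.00757874,  0.03906076]), 'gripper_force': 0.0, 'gripper_width': 0.09209117059077494}
```

View pics/a.png

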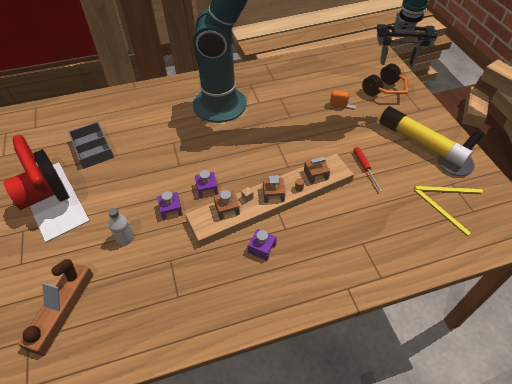

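View pics/b.png

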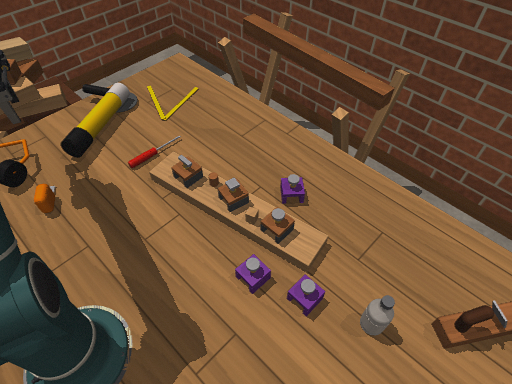

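The scene picture shows the timber with three brown blocks. The possible targets are:
- Round-headed, brown, at (225,196): this is the target.
- Square-headed, brown, at (273,180).
- Bar-headed, brown, at (319,162).
- Purple look-alikes at (169,197), (206,176) and (262,238): not meant.

In the side picture the round, square and bar heads are at (278,214), (234,185) and (184,162). I'll check with a close crop.

Run:
```python
from h import *
a=cv2.imread('pics/a.png');b=cv2.imread('pics/b.png')
A=cv2.resize(a[140:240,180:360],None,fx=4.4,fy=3,interpolation=cv2.INTER_CUBIC)
A=cv2.resize(a[145:220,200:340],(560,300),interpolation=cv2.INTER_CUBIC)
B=cv2.resize(b[150:225,165:305],(560,300),interpolation=cv2.INTER_CUBIC)
cv2.imwrite('pics/c.png',np.vstack([A,B]))
for n,p in(('scene',[(225,196),(273,180),(319,161)]),('side',[(278,214),(234,184),(184,160)])):
  for u,v in p: print(n,ray(n,u,v,.116).round(4))
```

```text
scene [ 0.5456 -0.1087  0.116 ]
scene [0.5308 0.0464 0.116 ]
scene [0.5013 0.2104 0.116 ]
side [ 0.5363 -0.1096  0.116 ]
side [0.5268 0.0416 0.116 ]
side [0.4888 0.2086 0.116 ]
```

View pics/c.png

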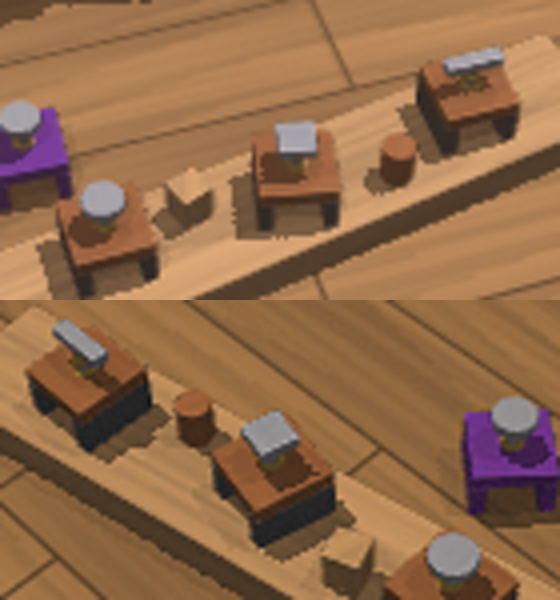

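The crop confirms the order: brown round (225.8,195), square (274,179) and bar (318.5,160). The spacing is about 160 mm, as described. The offcut and dowel stand between the blocks. I'll shut the fingers and move over the round pin.

Emit:
{"op": "send_rows", "data": {"series": [{"gripper": 0,"translation": [0.39,-0.9,0],"dr": [0,0,0]},{"gripper": 0,"translation": [0.39,-0.9,0],"dr": [0,0,0]},{"gripper": 0,"translation": [0.39,-0.9,0],"dr": [0,0,0]},{"gripper": 0,"translation": [0.39,-0.9,0],"dr": [0,0,0]},{"gripper": 0,"translation": [0.39,-0.9,0],"dr": [0,0,0]},{"gripper": 0,"translation": [0.39,-0.9,0],"dr": [0,0,0]},{"gripper": 0,"translation": [0.39,-0.9,0],"dr": [0,0,0]},{"gripper": 0,"translation": [0.39,-0.9,0],"dr": [0,0,0]},{"gripper": 0,"translation": [0.39,-0.9,0],"dr": [0,0,0]},{"gripper": 0,"translation": [0.39,-0.9,0],"dr": [0,0,0]}]}}

```text
time_s: 1.1
eef_pos: [0.3074, 0.4269, 0.2146]
ee_rot: [[-0.936, 0.352, 0.0], [0.352, 0.936, -0.0], [-0.0, 0.0, -1.0]]
force: [-0.3, -0.0, 0.3]
gripper_width: 0.0139
gripper_force: 0.0
```

Emit:
{"op": "send_rows", "data": {"series": [{"gripper": 0,"translation": [0.39,-0.9,0],"dr": [0,0,0]},{"gripper": 0,"translation": [0.39,-0.9,0],"dr": [0,0,0]},{"gripper": 0,"translation": [0.39,-0.9,0],"dr": [0,0,0]},{"gripper": 0,"translation": [0.39,-0.9,0],"dr": [0,0,0]},{"gripper": 0,"translation": [0.39,-0.9,0],"dr": [0,0,0]},{"gripper": 0,"translation": [0.39,-0.9,0],"dr": [0,0,0]},{"gripper": 0,"translation": [0.39,-0.9,0],"dr": [0,0,0]},{"gripper": 0,"translation": [0.39,-0.9,0],"dr": [0,0,0]},{"gripper": 0,"translation": [0.39,-0.9,0],"dr": [0,0,0]},{"gripper": 0,"translation": [0.39,-0.9,0],"dr": [0,0,0]}]}}

```text
time_s: 2.1
eef_pos: [0.3851, 0.247, 0.2147]
ee_rot: [[-0.936, 0.352, 0.0], [0.352, 0.936, 0.0], [-0.0, 0.0, -1.0]]
force: [0.3, 0.1, 0.2]
gripper_width: 0.0004
gripper_force: 0.0
```

Emit:
{"op": "send_rows", "data": {"series": [{"gripper": 0,"translation": [0.39,-0.9,0],"dr": [0,0,0]},{"gripper": 0,"translation": [0.39,-0.9,0],"dr": [0,0,0]},{"gripper": 0,"translation": [0.39,-0.9,0],"dr": [0,0,0]},{"gripper": 0,"translation": [0.39,-0.9,0],"dr": [0,0,0]},{"gripper": 0,"translation": [0.39,-0.9,0],"dr": [0,0,0]},{"gripper": 0,"translation": [0.39,-0.9,0],"dr": [0,0,0]},{"gripper": 0,"translation": [0.39,-0.9,0],"dr": [0,0,0]},{"gripper": 0,"translation": [0.39,-0.9,0],"dr": [0,0,0]},{"gripper": 0,"translation": [0.39,-0.9,0],"dr": [0,0,0]},{"gripper": 0,"translation": [0.39,-0.9,0],"dr": [0,0,0]}]}}

```text
time_s: 3.1
eef_pos: [0.4628, 0.067, 0.2147]
ee_rot: [[-0.936, 0.352, 0.0], [0.352, 0.936, 0.0], [-0.0, 0.0, -1.0]]
force: [0.1, 0.2, -0.0]
gripper_width: 0.0004
gripper_force: 0.0
```

Emit:
{"op": "send_rows", "data": {"series": [{"gripper": 0,"translation": [0.43,-1,0],"dr": [0,0,0]},{"gripper": 0,"translation": [0.43,-1,0],"dr": [0,0,0]},{"gripper": 0,"translation": [0.43,-1,0],"dr": [0,0,0]},{"gripper": 0,"translation": [0.43,-1,0],"dr": [0,0,0]},{"gripper": 0,"translation": [0.43,-1,0],"dr": [0,0,0]},{"gripper": 0,"translation": [0.43,-1,0],"dr": [0,0,0]},{"gripper": 0,"translation": [0.43,-1,0],"dr": [0,0,0]},{"gripper": 0,"translation": [0.43,-1,0],"dr": [0,0,0]},{"gripper": 0,"translation": [0.43,-1,0],"dr": [0,0,0]},{"gripper": 0,"translation": [0,0,0],"dr": [0,0,0]}]}}

```text
time_s: 4.1
eef_pos: [0.5403, -0.1152, 0.2147]
ee_rot: [[-0.934, 0.356, 0.001], [0.356, 0.934, -0.002], [-0.001, -0.001, -1.0]]
force: [-0.1, -0.1, 0.0]
gripper_width: 0.0004
gripper_force: 0.0
```

Run:
```python
from h import *
s=read_state();snap('wrist','d.png');print(s['time_s'],s['eef_pos'],s['ee_rot'],s['force'],s['gripper_width'],s['q'])
c=optics.camera_info('scene')
```

```text
4.1 [ 0.5403274  -0.11515546  0.21468925] [[-9.34369002e-01  3.56306209e-01  6.73432872e-04]
 [ 3.56304879e-01  9.34368456e-01 -1.55622929e-03]
 [-1.18372859e-03 -1.21414499e-03 -9.99998562e-01]] [-0.1008971  -0.05519178  0.01216022] 0.00044734004077223044 [-0.20958701  0.31149833  0.43790701  1.86912035 -0.15410066  0.99321598
  1.50064509]
```

View pics/d.png

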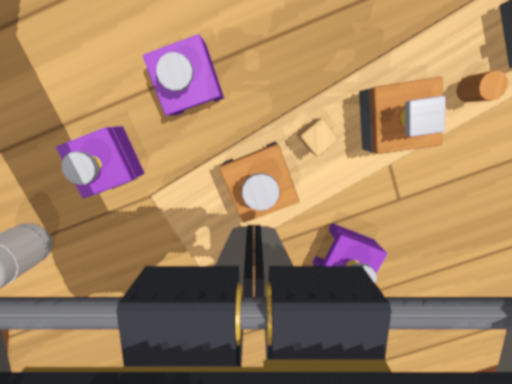

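The wrist picture shows the round head at (261,191), the square head at (425,116), and the shut fingers at about (255,230).

Run:
```python
from h import *
s=read_state()
for p in((261,191),(425,116)): print(ray('wrist',*p,.116,s).round(4))
for n,p in(('scene',[(225.6,194.8),(273.8,179),(318.4,160)]),('side',[(278,213.5),(232.5,183.6),(184.8,160)])):
  for u,v in p: print(n,ray(n,u,v,.116).round(4))
```

```text
[ 0.536  -0.1044  0.116 ]
[0.524 0.049 0.116]
scene [ 0.5419 -0.1059  0.116 ]
scene [0.5278 0.05   0.116 ]
scene [0.4967 0.2103 0.116 ]
side [ 0.5374 -0.1086  0.116 ]
side [0.525  0.0455 0.116 ]
side [0.4904 0.207  0.116 ]
```

Emit:
{"op": "send_rows", "data": {"series": [{"gripper": 0,"translation": [-0.1,0.45,-0.5],"dr": [0,0,0]},{"gripper": 0,"translation": [0,0,-0.7],"dr": [0,0,0]},{"gripper": 0,"translation": [0,0,-0.7],"dr": [0,0,0]},{"gripper": 0,"translation": [0,0,-0.7],"dr": [0,0,0]},{"gripper": 0,"translation": [0,0,-0.7],"dr": [0,0,0]},{"gripper": 0,"translation": [0,0,-0.5],"dr": [0,0,0]},{"gripper": 0,"translation": [0,0,-0.4],"dr": [0,0,0]},{"gripper": 0,"translation": [0,0,-0.3],"dr": [0,0,0]},{"gripper": 0,"translation": [0,0,0],"dr": [0,0,0]},{"gripper": 0,"translation": [0,0,0],"dr": [0,0,0]}]}}

```text
time_s: 5.15
eef_pos: [0.5386, -0.1028, 0.1248]
ee_rot: [[-0.936, 0.352, 0.001], [0.352, 0.936, -0.0], [-0.001, 0.0, -1.0]]
force: [-0.1, 0.9, -0.4]
gripper_width: 0.0005
gripper_force: 0.0
```

Run:
```python
from h import *
s=read_state();d=snap('wrist','e0.png');a=snap('scene','e1.png');b=snap('side','e2.png')
A=cv2.resize(a[150:225,180:280],(400,300),interpolation=cv2.INTER_CUBIC)
B=cv2.resize(b[150:225,230:330],(400,300),interpolation=cv2.INTER_CUBIC)
cv2.imwrite('pics/e.png',np.vstack([cv2.resize(d[90:240,150:550],(800,300)),np.hstack([A,B])]));print(s['eef_pos'],s['force'])
```

```text
[ 0.53857084 -0.10279314  0.12482768] [-0.05704752  0.94371466 -0.3864084 ]
```

View pics/e.png

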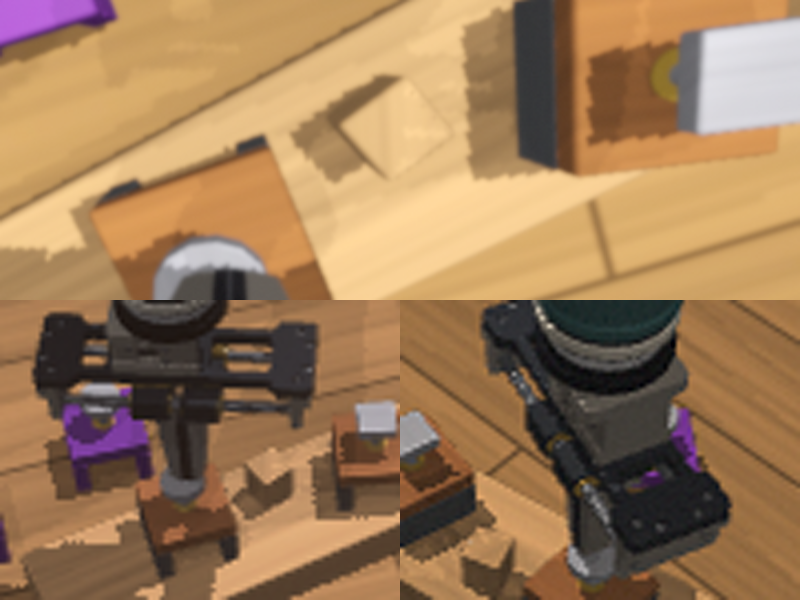

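The fingers are over the round head but about 6 mm off to the wrist image's right (disc centre column ~245, finger slit ~254). I'll work out the centre from the disc rim at rows and columns (~208), (220) and (270).

Run:
```python
from h import *
s=read_state();k=2.21
R=np.array(s['ee_rot'])
t=ray('wrist',150+210/k,90+237/2,.116,s); c=t-R[:,0]*.017
l=ray('wrist',150+153/k,90+285/2,.116,s); r=ray('wrist',150+267/k,90+285/2,.116,s)
print(t,c,l,r,np.linalg.norm(l-r),s['eef_pos'])
```

```text
[ 0.52074571 -0.10148755  0.116     ] [ 0.53665627 -0.10747535  0.11601946] [ 0.52971391 -0.12223663  0.116     ] [ 0.54109911 -0.09200257  0.116     ] 0.032306682242656655 [ 0.53873073 -0.10270849  0.12515084]
```

Emit:
{"op": "send_rows", "data": {"series": [{"gripper": 0,"translation": [-0.1,-0.25,0],"dr": [0,0,0]},{"gripper": 0,"translation": [0,0,0],"dr": [0,0,0]},{"gripper": 0,"translation": [0,0,-0.2],"dr": [0,0,0]},{"gripper": 0,"translation": [0,0,-0.2],"dr": [0,0,0]},{"gripper": 0,"translation": [0,0,-0.2],"dr": [0,0,0]},{"gripper": 0,"translation": [0,0,-0.15],"dr": [0,0,0]},{"gripper": 0,"translation": [0,0,-0.15],"dr": [0,0,0]},{"gripper": 0,"translation": [0,0,-0.15],"dr": [0,0,0]},{"gripper": 0,"translation": [0,0,-0.1],"dr": [0,0,0]},{"gripper": 0,"translation": [0,0,0],"dr": [0,0,0]}]}}

```text
time_s: 6.3
eef_pos: [0.5364, -0.1076, 0.1016]
ee_rot: [[-0.936, 0.352, 0.0], [0.352, 0.936, 0.0], [-0.0, 0.0, -1.0]]
force: [-1.4, -0.0, 5.9]
gripper_width: 0.0005
gripper_force: 2.7
```

The force is 5.9 N, well above the 3 N sliding friction, and the height matches the stop. I'll press 1 mm more to confirm the slope, then lift and head for the square pin.

Emit:
{"op": "send_rows", "data": {"series": [{"gripper": 0,"translation": [0,0,-0.05],"dr": [0,0,0]},{"gripper": 0,"translation": [0,0,0],"dr": [0,0,0]},{"gripper": 0,"translation": [0,0,0],"dr": [0,0,0]},{"gripper": 0,"translation": [0,0,0],"dr": [0,0,0]},{"gripper": 0,"translation": [0,0,0],"dr": [0,0,0]},{"gripper": 0,"translation": [0,0,0],"dr": [0,0,0]},{"gripper": 0,"translation": [0,0,0],"dr": [0,0,0]},{"gripper": 0,"translation": [0,0,0],"dr": [0,0,0]},{"gripper": 0,"translation": [0,0,0],"dr": [0,0,0]},{"gripper": 0,"translation": [0,0,0],"dr": [0,0,0]}]}}

```text
time_s: 7.3
eef_pos: [0.5364, -0.1076, 0.1011]
ee_rot: [[-0.936, 0.352, 0.0], [0.352, 0.936, 0.0], [-0.0, 0.0, -1.0]]
force: [-1.2, -0.2, 6.2]
gripper_width: 0.0006
gripper_force: 3.2
```

Emit:
{"op": "send_rows", "data": {"series": [{"gripper": 0,"translation": [0,0,0.6],"dr": [0,0,0]},{"gripper": 0,"translation": [0,0,1],"dr": [0,0,0]},{"gripper": 0,"translation": [0,0,1],"dr": [0,0,0]},{"gripper": 0,"translation": [-0.08,1,0],"dr": [0,0,0]},{"gripper": 0,"translation": [-0.08,1,0],"dr": [0,0,0]},{"gripper": 0,"translation": [-0.08,1,0],"dr": [0,0,0]},{"gripper": 0,"translation": [-0.08,1,0],"dr": [0,0,0]},{"gripper": 0,"translation": [-0.08,1,0],"dr": [0,0,0]},{"gripper": 0,"translation": [-0.08,1,0],"dr": [0,0,0]},{"gripper": 0,"translation": [-0.08,1,0],"dr": [0,0,0]}]}}

```text
time_s: 8.3
eef_pos: [0.5247, 0.0331, 0.1529]
ee_rot: [[-0.936, 0.352, -0.0], [0.352, 0.936, -0.0], [0.0, -0.0, -1.0]]
force: [1.1, 0.2, -0.1]
gripper_width: 0.0005
gripper_force: 0.0
```

Emit:
{"op": "send_rows", "data": {"series": [{"gripper": 0,"translation": [0,0.72,-0.3],"dr": [0,0,0]},{"gripper": 0,"translation": [0,0,-0.4],"dr": [0,0,0]},{"gripper": 0,"translation": [0,0,-0.3],"dr": [0,0,0]},{"gripper": 0,"translation": [0,0,0],"dr": [0,0,0]},{"gripper": 0,"translation": [0,0,0],"dr": [0,0,0]},{"gripper": 0,"translation": [0,0,0],"dr": [0,0,0]},{"gripper": 0,"translation": [0,0,0],"dr": [0,0,0]},{"gripper": 0,"translation": [0,0,0],"dr": [0,0,0]},{"gripper": 0,"translation": [0,0,0],"dr": [0,0,0]},{"gripper": 0,"translation": [0,0,0],"dr": [0,0,0]}]}}

```text
time_s: 9.3
eef_pos: [0.5252, 0.0468, 0.1327]
ee_rot: [[-0.936, 0.352, 0.0], [0.352, 0.936, 0.0], [-0.0, 0.0, -1.0]]
force: [0.7, -0.2, 0.3]
gripper_width: 0.0007
gripper_force: 0.0
```

Run:
```python
from h import *
s=read_state();d=snap('wrist','f0.png')
a=snap('scene','f1.png')
cv2.imwrite('pics/f.png',np.hstack([cv2.resize(d,(480,360)),cv2.resize(a[150:240,180:260],(320,360))]));print(s['eef_pos'],s['force'])
```

```text
[0.52516244 0.0467806  0.13270173] [ 0.66984362 -0.22810724  0.3025067 ]
```

View pics/f.png

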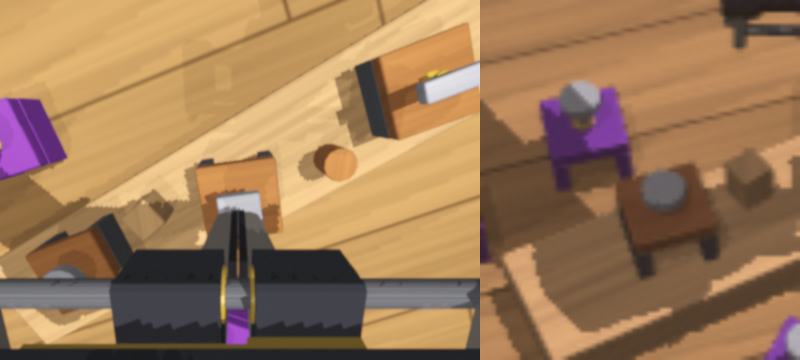

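The round head now sits low on its block. The square head's far edge in the wrist view runs from (231.5,209) to (278.4,203.7).

Run:
```python
from h import *
s=read_state()
a=ray('wrist',217*16/15,196*16/15,.116,s);b=ray('wrist',261*16/15,191*16/15,.116,s)
e=(b-a);print(np.linalg.norm(e),a,b);e/=np.linalg.norm(e)
n=np.array([e[1],-e[0],0]);print((a+b)/2+n*.015, s['eef_pos'])
```

```text
0.03013603364024162 [0.50646938 0.03879413 0.116     ] [0.51368594 0.06805335 0.116     ]
[0.52464123 0.04983175 0.116     ] [0.52509876 0.04682508 0.13264107]
```

Emit:
{"op": "send_rows", "data": {"series": [{"gripper": 0,"translation": [0,0.13,-0.2],"dr": [0,0,0]},{"gripper": 0,"translation": [0,0,-0.3],"dr": [0,0,0]},{"gripper": 0,"translation": [0,0,-0.2],"dr": [0,0,0]},{"gripper": 0,"translation": [0,0,-0.2],"dr": [0,0,0]},{"gripper": 0,"translation": [0,0,-0.2],"dr": [0,0,0]},{"gripper": 0,"translation": [0,0,-0.15],"dr": [0,0,0]},{"gripper": 0,"translation": [0,0,-0.15],"dr": [0,0,0]},{"gripper": 0,"translation": [0,0,-0.1],"dr": [0,0,0]},{"gripper": 0,"translation": [0,0,-0.1],"dr": [0,0,0]},{"gripper": 0,"translation": [0,0,0],"dr": [0,0,0]}]}}

```text
time_s: 10.4
eef_pos: [0.5249, 0.0494, 0.1007]
ee_rot: [[-0.936, 0.352, -0.001], [0.352, 0.936, 0.0], [0.001, 0.0, -1.0]]
force: [-4.1, 0.7, 6.5]
gripper_width: 0.0007
gripper_force: 3.4
```

Emit:
{"op": "send_rows", "data": {"series": [{"gripper": 0,"translation": [0,0,0],"dr": [0,0,0]},{"gripper": 0,"translation": [0,0,0],"dr": [0,0,0]},{"gripper": 0,"translation": [0,0,0],"dr": [0,0,0]},{"gripper": 0,"translation": [0,0,0],"dr": [0,0,0]},{"gripper": 0,"translation": [0,0,0],"dr": [0,0,0]},{"gripper": 0,"translation": [0,0,0],"dr": [0,0,0]},{"gripper": 0,"translation": [0,0,0],"dr": [0,0,0]},{"gripper": 0,"translation": [0,0,0],"dr": [0,0,0]},{"gripper": 0,"translation": [0,0,0],"dr": [0,0,0]},{"gripper": 0,"translation": [0,0,0],"dr": [0,0,0]}]}}

```text
time_s: 11.4
eef_pos: [0.5249, 0.0494, 0.101]
ee_rot: [[-0.936, 0.352, -0.0], [0.352, 0.936, 0.0], [0.001, 0.0, -1.0]]
force: [-3.5, 1.4, 6.4]
gripper_width: 0.0006
gripper_force: 3.3
```

The square pin also stopped, at 6.4 N and at the stop height. I'll lift and go to the bar pin.

Emit:
{"op": "send_rows", "data": {"series": [{"gripper": 0,"translation": [0,0,0.6],"dr": [0,0,0]},{"gripper": 0,"translation": [0,0,1],"dr": [0,0,0]},{"gripper": 0,"translation": [0,0,1],"dr": [0,0,0]},{"gripper": 0,"translation": [-0.2,1,0],"dr": [0,0,0]},{"gripper": 0,"translation": [-0.2,1,0],"dr": [0,0,0]},{"gripper": 0,"translation": [-0.2,1,0],"dr": [0,0,0]},{"gripper": 0,"translation": [-0.2,1,0],"dr": [0,0,0]},{"gripper": 0,"translation": [-0.2,1,0],"dr": [0,0,0]},{"gripper": 0,"translation": [-0.2,1,0],"dr": [0,0,0]},{"gripper": 0,"translation": [-0.2,1,0],"dr": [0,0,0]}]}}

```text
time_s: 12.4
eef_pos: [0.4974, 0.19, 0.1532]
ee_rot: [[-0.936, 0.352, 0.001], [0.352, 0.936, 0.0], [-0.001, 0.001, -1.0]]
force: [0.4, -0.3, 0.0]
gripper_width: 0.0003
gripper_force: 0.0
```

Emit:
{"op": "send_rows", "data": {"series": [{"gripper": 0,"translation": [-0.2,1,0],"dr": [0,0,0]},{"gripper": 0,"translation": [0,0,-0.5],"dr": [0,0,0]},{"gripper": 0,"translation": [0,0,-0.5],"dr": [0,0,0]},{"gripper": 0,"translation": [0,0,0],"dr": [0,0,0]},{"gripper": 0,"translation": [0,0,0],"dr": [0,0,0]},{"gripper": 0,"translation": [0,0,0],"dr": [0,0,0]},{"gripper": 0,"translation": [0,0,0],"dr": [0,0,0]},{"gripper": 0,"translation": [0,0,0],"dr": [0,0,0]},{"gripper": 0,"translation": [0,0,0],"dr": [0,0,0]},{"gripper": 0,"translation": [0,0,0],"dr": [0,0,0]}]}}

```text
time_s: 13.4
eef_pos: [0.4931, 0.2094, 0.1327]
ee_rot: [[-0.936, 0.352, 0.0], [0.352, 0.936, 0.0], [-0.0, 0.0, -1.0]]
force: [0.1, -0.3, 0.0]
gripper_width: 0.0005
gripper_force: 0.0
```

Run:
```python
from h import *
s=read_state();d=snap('wrist','g0.png')
a=snap('scene','g1.png')
cv2.imwrite('pics/g.png',np.hstack([cv2.resize(d[120:270,155:355],(480,360)),cv2.resize(a[140:230,240:320],(320,360))]));print(s['eef_pos'],s['force'])
```

```text
[0.49313645 0.20938722 0.13270205] [ 0.10188357 -0.31377285  0.01143648]
```

View pics/g.png

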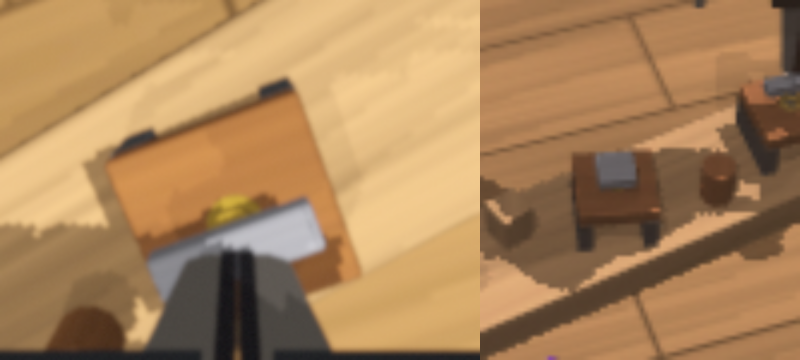

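The square head is low. For the bar, the top face's far edge runs from crop (152,270) to (308,204) and its near right corner is at (325,247). That puts its centre at about (254,227.5) in the full picture.

Run:
```python
from h import *
s=read_state()
f=lambda x,y: ray('wrist',155+x/2.4,120+y/2.4,.1165,s)
a,b,c=f(152,270),f(308,204),f(325,247)
print(np.linalg.norm(a-b),np.linalg.norm(c-b),a,b,(a+c)/2,s['eef_pos'])
```

```text
0.04580351630956118 0.012991490095614271 [0.48617116 0.18760775 0.1165    ] [0.48345712 0.23333078 0.1165    ] [0.49130787 0.21063106 0.1165    ] [0.49311789 0.2094361  0.13266432]
```

The measured size is 46 x 13 mm against 48 x 14 mm, so it's consistent. The offset is (-1.5, +1) mm. Pressing.

Emit:
{"op": "send_rows", "data": {"series": [{"gripper": 0,"translation": [-0.08,0.05,-0.2],"dr": [0,0,0]},{"gripper": 0,"translation": [0,0,-0.3],"dr": [0,0,0]},{"gripper": 0,"translation": [0,0,-0.2],"dr": [0,0,0]},{"gripper": 0,"translation": [0,0,-0.2],"dr": [0,0,0]},{"gripper": 0,"translation": [0,0,-0.2],"dr": [0,0,0]},{"gripper": 0,"translation": [0,0,-0.15],"dr": [0,0,0]},{"gripper": 0,"translation": [0,0,-0.15],"dr": [0,0,0]},{"gripper": 0,"translation": [0,0,-0.1],"dr": [0,0,0]},{"gripper": 0,"translation": [0,0,-0.1],"dr": [0,0,0]},{"gripper": 0,"translation": [0,0,0],"dr": [0,0,0]}]}}

```text
time_s: 14.5
eef_pos: [0.4913, 0.2103, 0.1007]
ee_rot: [[-0.936, 0.352, -0.001], [0.352, 0.936, -0.0], [0.001, -0.0, -1.0]]
force: [-2.8, -0.1, 6.3]
gripper_width: 0.0006
gripper_force: 3.4
```

Emit:
{"op": "send_rows", "data": {"series": [{"gripper": 0,"translation": [0,0,0],"dr": [0,0,0]},{"gripper": 0,"translation": [0,0,0],"dr": [0,0,0]},{"gripper": 0,"translation": [0,0,0],"dr": [0,0,0]},{"gripper": 0,"translation": [0,0,0],"dr": [0,0,0]},{"gripper": 0,"translation": [0,0,0],"dr": [0,0,0]},{"gripper": 0,"translation": [0,0,0],"dr": [0,0,0]},{"gripper": 0,"translation": [0,0,0],"dr": [0,0,0]},{"gripper": 0,"translation": [0,0,0],"dr": [0,0,0]},{"gripper": 0,"translation": [0,0,0],"dr": [0,0,0]},{"gripper": 0,"translation": [0,0,0],"dr": [0,0,0]}]}}

```text
time_s: 15.5
eef_pos: [0.4913, 0.2103, 0.101]
ee_rot: [[-0.936, 0.352, -0.0], [0.352, 0.936, 0.0], [0.0, -0.0, -1.0]]
force: [-2.4, -1.3, 6.4]
gripper_width: 0.0004
gripper_force: 3.2
```

The bar pin behaved the same way: 6.4 N at the stop height. I'll lift straight up, then retreat.

Emit:
{"op": "send_rows", "data": {"series": [{"gripper": 0,"translation": [0,0,0.6],"dr": [0,0,0]},{"gripper": 0,"translation": [0,0,1],"dr": [0,0,0]},{"gripper": 0,"translation": [0,0,1],"dr": [0,0,0]},{"gripper": 0,"translation": [0,0,1],"dr": [0,0,0]},{"gripper": 0,"translation": [0,0,1],"dr": [0,0,0]},{"gripper": 0,"translation": [-0.4,0.8,1],"dr": [0,0,0]},{"gripper": 0,"translation": [-0.4,0.8,0.5],"dr": [0,0,0]},{"gripper": 0,"translation": [-0.4,0.8,0],"dr": [0,0,0]},{"gripper": 0,"translation": [-0.4,0.8,0],"dr": [0,0,0]},{"gripper": 0,"translation": [-0.4,0.8,0],"dr": [0,0,0]}]}}

```text
time_s: 16.5
eef_pos: [0.4516, 0.2911, 0.2234]
ee_rot: [[-0.936, 0.352, 0.001], [0.352, 0.936, 0.001], [-0.001, 0.001, -1.0]]
force: [1.1, -0.1, -0.4]
gripper_width: 0.0005
gripper_force: 0.0
```

Emit:
{"op": "send_rows", "data": {"series": [{"gripper": 0,"translation": [-0.4,0.8,0],"dr": [0,0,0]},{"gripper": 0,"translation": [-0.4,0.8,0],"dr": [0,0,0]},{"gripper": 0,"translation": [-0.4,0.8,0],"dr": [0,0,0]},{"gripper": 0,"translation": [-0.4,0.8,0],"dr": [0,0,0]},{"gripper": 0,"translation": [0,0,0],"dr": [0,0,0]},{"gripper": 0,"translation": [0,0,0],"dr": [0,0,0]},{"gripper": 0,"translation": [0,0,0],"dr": [0,0,0]},{"gripper": 0,"translation": [0,0,0],"dr": [0,0,0]},{"gripper": 0,"translation": [0,0,0],"dr": [0,0,0]},{"gripper": 0,"translation": [0,0,0],"dr": [0,0,0]}]}}

```text
time_s: 17.5
eef_pos: [0.4198, 0.3539, 0.2227]
ee_rot: [[-0.936, 0.353, 0.0], [0.353, 0.936, 0.0], [-0.0, 0.0, -1.0]]
force: [0.7, -0.5, 0.8]
gripper_width: 0.0004
gripper_force: 0.0
```

Run:
```python
from h import *
a=snap('scene','i1.png');b=snap('side','i2.png')
A=cv2.resize(a[145:220,200:340],(560,300),interpolation=cv2.INTER_CUBIC)
B=cv2.resize(b[150:225,165:305],(560,300),interpolation=cv2.INTER_CUBIC)
cv2.imwrite('pics/i.png',np.vstack([A,B]));print(read_state()['eef_pos'])
```

```text
[0.41964074 0.35416902 0.22262143]
```

View pics/i.png

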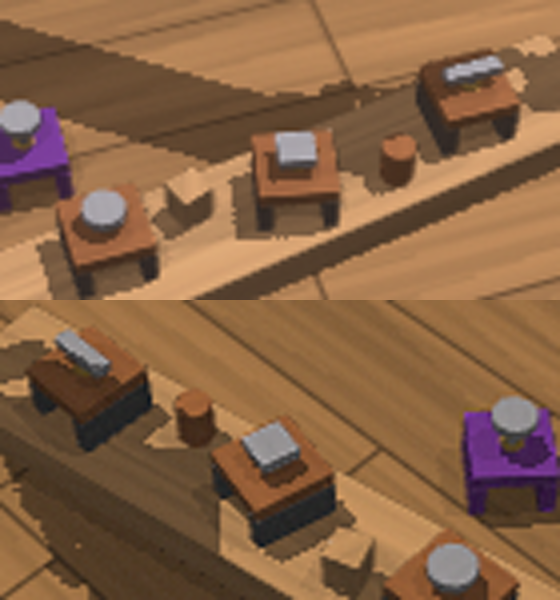

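All three heads dropped by similar amounts: round to crop y≈209, square to ≈149 and bar to ≈69. The blocks, offcut and dowel haven't moved, and the hand is clear.

```bash
python3 -c "
from h import *
print(ticket.finish_job())"
```

```text
the job is handed in; nothing more can be done
None
```

I pressed the round, square and bar pins in that order, each until it stopped at about 6.4 N, then moved the hand clear and handed the job in at about 17.6 s; the blocks, offcut and dowel had not moved in the last pictures, though I did not re-check the glue bottle or screwdriver.

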